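# Unlock and take out the slicer's blade cassette

## Task

Take the blade cassette out of the vegetable slicer for washing: its black clamp knob has a left-hand thread, so turn it clockwise until it is loose or just meets its stop (do not strain the knob at a stop, either way, and do not drag on the cassette while it is still locked). Then draw the cassette forward out of the slot by its grip tab and lay it gently, flat and tab up, in the middle of the chopping board, and let go. Leave the other things on the counter where they are.

Things in the scene. Friction and masses are not known exactly. Their poses are not given: they have to be found in the camera images.
- slicer: vegetable slicer fixed to the counter: aluminium base 200 (x) x 150 (y) x 20 mm, origin at the centre of its underside, z up, front -x. Side rails (inner faces y = +/-47.5 mm, tops 32 mm above the counter) guide the cassette, which lies on the base. A bridge (x +20 to +72 mm, 125 mm wide, top 62 mm above the counter) covers the cassette's rear half with 1.2 mm of air
- slot_front (a point): front end of the slot, on top of the base (x = -100 mm, y = 0, 20 mm above the counter), axes as the slicer's. The cassette comes out only forward, along the slicer's -x: draw it at least 60 mm before lifting. A clamp screw through the bridge reaches into a hole in the cassette and locks it
- bridge: the fixed bridge; origin on its top, on the screw's vertical axis (slicer x = +45 mm, y = 0, 62 mm above the counter), axes as the slicer's. The knob, a black ribbed drum 48 mm across, 32 mm tall, is centred over it on a 20 mm thick neck; its underside is 16 to 26 mm above the bridge (higher as it unscrews). Left-hand thread: clockwise from above loosens and raises it, 2 mm per rad
- knob_centre (a point): fixed point on the screw's axis 36 mm above the bridge, inside the knob's drum, axes as the slicer's. How far the knob is done up is not known: 1.6 to 4.3 rad clockwise bring it to a dead stop; the cassette is free from 0.5 rad before that stop on. The knob stays on the slicer. Turning takes about 0.15 N m; the torque builds up only at the stops at either end
- knob_give (a joint): elastic twist of the knob on its screw, rad, positive when the knob is turned clockwise: 1.5 N m per rad, 0 with hands off, about 0.1 while the screw turns, growing once the screw is at a stop. Beyond 0.4 rad (0.6 N m) either way the hub is overstrained
- cassette: blade cassette, 0.22 kg: a grey plastic plate 134 (x) x 90 (y) x 8 mm with two flush blades, origin at the centre of its underside, z up; in the slot its axes are the slicer's and its origin is 20 mm above the slicer's. An upright grip tab, 34 mm along x, 12 mm thick along y, from 8 to 48 mm above the underside, centred at x = -12 mm: pinch it across y. Screw hole (12 mm) at x = +45 mm
- grip_tab (a point): middle of the top edge of the cassette's grip tab (48 mm above the cassette's underside); axes as the cassette's
- board: wooden chopping board lying fixed on the counter, 240 (x) x 200 (y) x 18 mm thick, nothing on it; origin at the centre of its underside
- tumbler: clear drinking glass, open at the top, 60 mm across, 85 mm tall; origin at the centre of its foot. Bystander
- bowl: small amber glass bowl, 84 mm across, 40 mm tall; origin at the centre of its foot. Bystander
- jar: glass storage jar with a wooden cap, 80 mm across, 110 mm tall; origin at the centre of its foot. Bystander
- soap: white dish-soap bottle with a red cap, 64 mm across, 190 mm tall; origin at the centre of its foot. Bystander
- grater: steel box grater 90 x 70 mm, 184 mm tall with its handle; origin at the centre of its foot. Bystander
- mug: white mug, 80 mm across, 90 mm tall; origin at the centre of its foot. Bystander
- spoon: wooden spoon 200 mm long lying on the counter; origin under its middle. Bystander
Things that resemble listed ones, but are neither listed nor needed, are in the scene too. Several things have the shape of the slicer; the one meant has the colours described above.

How it is judged:
On the way:
1. the cassette has been drawn at least 55 mm forward in its slot (x of cassette in the frame of slicer below -0.055 m and z of cassette in the frame of slicer below 0.045 m).
At the end, for the whole second after the job is handed in: The cassette lies flat (within 0.06 rad) and tab up on the chopping board, its centre within 60 mm of the board's centre, at rest and let go (horizontal distance between cassette and board below 0.06 m and height (world z) of cassette between 0.013 and 0.023 m and angle between cassette's own z axis and vertical below 0.06 rad and linear speed of cassette below 0.02 m/s and contact force between the fingers and cassette below 0.1 N); the robot touches nothing.
It fails at once if the clamp knob was strained at a stop (twisted more than 0.4 rad, 0.6 N m, either way) (value of joint knob_give above 0.4 rad or value of joint knob_give below -0.4 rad).
It fails at once if the cassette was dragged against the locking screw or the bridge with more than 20 N (contact force between cassette and bridge above 20 N).
It fails at once if the cassette was dropped or pressed on the board with more than 60 N (contact force between cassette and board above 60 N).
It fails at once if the cassette fell or was slammed onto the board (faster than 0.4 m/s within 17 mm of it) (horizontal distance between cassette and board below 0.12 m and height (world z) of cassette below 0.035 m and linear speed of cassette above 0.4 m/s).
It fails at once if another thing on the counter was moved more than 30 mm or knocked over (distance of any of tumbler, bowl, jar, soap, grater, mug, spoon from where it was at the start of the episode above 0.03 m or angle between any of tumbler, bowl, jar, soap, grater, mug's own z axis and vertical above 0.5 rad).
It also fails if it takes over 72 s, if anything falls off the work surface, if the arm or the gripper's body presses on something with over 40 N, if the wrist force passes 120 N, or if a joint passes its speed limit or range.

## Robot

A 6-joint arm with a two-finger parallel gripper is mounted at the origin on the work surface. World frame = base frame: x ahead of the robot, y to its left, z up, the work surface at z = 0. Lengths are in m, angles in rad, forces in N, time in s.
With the tool pointing down it reaches from about 0.35 to 0.975 m from the base axis. Payload 4.9 kg.
Tool frame: the origin (TCP) lies on the centre line of the jaws, within the pads' length; the fingertips stand 8 mm ahead of it and the grasp point (between the pads) lies 11 mm behind it; z points along the fingers, y is the line along which they close (so a half turn about z gives the same grasp; the last joint's range is limited). The gripper opens to 85 mm and grips with 20 to 120 N. Pads are 22 mm wide; open, the fingers measure 114 mm over their backs; the gripper's body (76 mm by 85 mm) begins 54 mm behind the grasp point. The pads swing forward as they close: fully open they stand 13 mm farther back than shut.
Start: joints at [1.077, 0.053, 1.613, -0, 1.476, -0.119], TCP at [0.229, 0.582, 0.239] pointing down, gripper open.
Joint ranges: [-3.01, 3.01], [-1.01, 2.22], [0.06, 2.58], [-1.02, 4.17], [0.09, 2.62], [-3.14, 3.14]. Speed limits (rad/s): [2.57, 2.57, 3.14, 3.14, 3.14, 3.14].

## Interface

Orientations are given as a rotation vector (axis times angle).
In Python, from station import ctrl gives the robot as it stands.
- The arm moves only by the shell command python3 -m jog 'ROWS' [FORCE]. ROWS is rows parted by semicolons, their numbers by spaces, 1 to 20 of them, each of 7 numbers: the finger opening in m, then dx, dy, dz in m, then a rotation vector rx, ry, rz in rad; each row is the pose to reach, as a shift and turn from the pose commanded when the command began, along the tool's axes at that moment; what a row does not reach only later rows make up. A row lasts 1/12 s, in which the tool goes at most 0.0417 m and 0.125 rad, less where a joint would pass 70% of its speed; a pose out of reach is approached as far as the arm can. The fingers move at their own pace and stop on an object; FORCE is the grip in N (left out, the last holds). Time passes only in rows, so rows that do not move let the fingers close. It prints the time, the measured TCP pose, the force, the opening and the grip force at its end.
- ctrl.get_obs(): the state, without advancing time (a new reading comes with each control period).
- ctrl.get_image(name): name is "scene" or "top" or "wrist"; returns the picture (420x560x3 uint8, red, green, blue); there is no depth.
- ctrl.camera_params(name): a dict with "fx", "fy", "cx", "cy" (pixels), "k1" (the pictures are not rectified: a ray, as slopes to the right and down, at radius r is drawn at 1 + k1 r^2 times it, then the intrinsics apply), "T" (4x4, takes a point from camera to world coordinates); the wrist camera has in their place "tool_from_camera" (4x4, takes a point from camera to tool coordinates, whose origin is the TCP and whose axes are the flange's). Camera axes: x right, y down, z forward; pixel columns grow to the right and rows downward; lengths in m; the calibration is good to about 2 mm. A picture is of the moment at which its call begins: read the wrist's pose just before it. camera_params takes no time and is no camera call.
- ctrl.finish_job(): hands the job in; it is judged then, once.
Trained networks look in the newest picture that a camera, given by its name, has taken for a name from the list of things; names that differ only in an ending like _2 or _b are one class to them, and where a whole thing is asked for, a point or a joint stands for the part that bears it (a point fixed in the world has none). Each returns a list of dicts, best first, with "p" (0 to 1); they miss things now and then, are a little off and sometimes report something else, mostly with a low value. They report only what shows in the picture. A call takes as long as a camera call. They do not tell look-alikes from the thing itself.
- ctrl.find_in(camera, thing): "extent" ([left, top, right, bottom] in pixels, round what is visible of it).
- ctrl.cut_out(camera, thing): "mask" (420x560 bool, what is visible of it) and "extent" ([left, top, right, bottom] in pixels, round what is visible of it).
- ctrl.tip_of(camera, thing): "xy" ([column, row] in pixels: a listed point, or the origin of a listed thing).
The state is a dict: "t": time; "q": joint angles; "dq": joint speeds; "effort": joint torques, N m; "tool_pos": TCP position; "tool_rot": TCP orientation; "contact_force": force on the tool from outside, world axes, zero at the start; "wrist_torque": the same for the moment, N m; "opening": finger opening in m; "grip_force": force on a finger pad.
Only numpy, scipy, OpenCV 4.12 (cv2) and the standard library are available. Lean on these libraries where they do the work, as an engineer would, in place of code of your own. Each camera call takes 0.05 s, during which the arm holds its last target. There are 200 camera calls.

## Working session

There is one attempt and no reset: what is moved stays moved. The work goes in short steps, Python scripts to look and compute and a shell command to move; the robot and the scene stay as the last step left them, time stands still between calls to the robot, and variables do not carry over. Pictures are saved under pics/ and viewed, at most 10 in all, crops included, and the job is handed in when it is done.

```bash
ls; mkdir -p pics
python3 - <<'E'
from station import ctrl
import cv2,numpy as np
a=ctrl.get_image("scene");b=ctrl.get_image("top")
cv2.imwrite("pics/s.png",a[...,::-1]);cv2.imwrite("pics/t.png",b[...,::-1])
np.set_printoptions(precision=4,suppress=True)
for c in("scene","top"):
  print(c,ctrl.camera_params(c))
  for n in("slicer","knob_centre","grip_tab","board","slot_front","bridge","cassette"):
    print(n,[(np.round(d["xy"]),round(d["p"],2)) for d in ctrl.tip_of(c,n)])
print(ctrl.camera_params("wrist"));print(ctrl.get_obs())
E
```

```text
pics
scene {'fx': 544.4433266170216, 'fy': 544.4433266170216, 'cx': 272.6373506661426, 'cy': 209.79602433944322, 'k1': -0.06214330327008175, 'T': array([[-0.731 ,  0.4622, -0.5019,  1.2232],
       [ 0.6822,  0.5111, -0.5229,  0.7867],
       [ 0.0149, -0.7247, -0.6889,  1.1279],
       [ 0.    ,  0.    ,  0.    ,  1.    ]])}
slicer [(array([256., 142.]), 0.81), (array([194., 203.]), 0.71), (array([166., 272.]), 0.43)]
knob_centre [(array([243., 122.]), 0.94), (array([180., 185.]), 0.77), (array([181., 198.]), 0.48), (array([219., 268.]), 0.29), (array([163., 270.]), 0.26)]
grip_tab [(array([198., 187.]), 0.92)]
board [(array([302., 299.]), 0.81)]
slot_front [(array([220., 183.]), 0.82), (array([279., 129.]), 0.69)]
bridge [(array([248., 132.]), 0.78), (array([181., 187.]), 0.7), (array([181., 198.]), 0.67), (array([419., 322.]), 0.57)]
cassette [(array([196., 199.]), 0.7), (array([195., 206.]), 0.53), (array([208., 310.]), 0.51)]
top {'fx': 416.6645434401309, 'fy': 416.6645434401309, 'cx': 280.07202199862496, 'cy': 212.28627462364864, 'k1': -0.031803025100953584, 'T': array([[ 0.007
[... 776 characters left out ...]
': -0.001041804887623774, 'tool_from_camera': array([[-0.0012, -0.9473, -0.3204,  0.0818],
       [ 1.    , -0.0012, -0.0003,  0.0002],
       [-0.0001, -0.3204,  0.9473, -0.1333],
       [ 0.    ,  0.    ,  0.    ,  1.    ]])}
{'t': 0.8, 'q': array([ 1.077 ,  0.0527,  1.6129, -0.    ,  1.476 , -0.119 ]), 'dq': array([ 0.001 , -0.0016, -0.0005, -0.0003,  0.0026,  0.001 ]), 'effort': array([  0.0003, -39.3662, -37.0428,  -0.0001,   0.0007,   0.    ]), 'tool_pos': array([0.2288, 0.5816, 0.2393]), 'tool_rot': array([0.5853, 3.0866, 0.    ]), 'contact_force': array([ 0.8899, -0.4867,  0.5705]), 'wrist_torque': array([-0.0604,  0.017 , -0.003 ]), 'grip_force': 0.0, 'opening': 0.08534854417212405}
```

View pics/s.png

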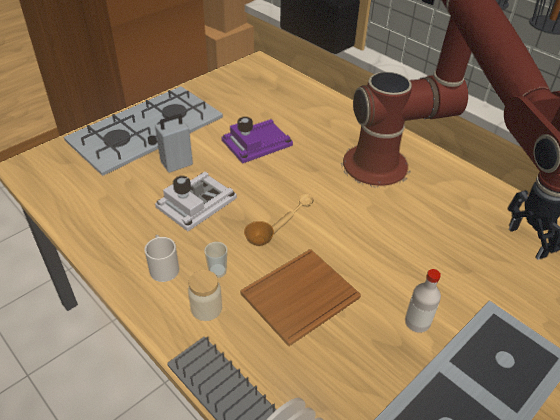

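View pics/t.png

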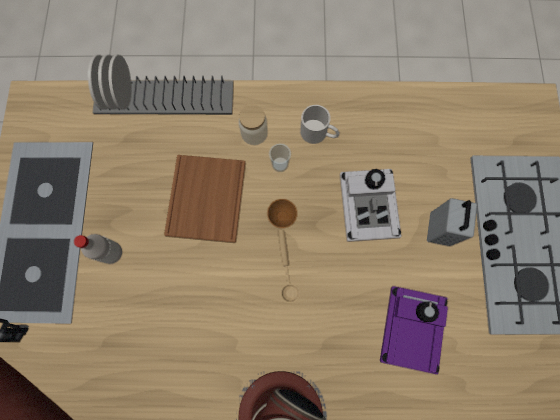

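Scene: the aluminium slicer with the black knob and grey cassette is at scene (195,200), top (371,205). Its slot front faces the robot. Candidates that could be mistaken for it: the purple slicer at scene (256,142), top (415,330), empty, and the board at (205,199), which the network reports weakly. I choose the aluminium one. Next I triangulate.

```bash
cat > h.py <<'E'
from station import ctrl
import numpy as np, cv2
from scipy.spatial.transform import Rotation as R
np.set_printoptions(precision=4,suppress=True)
def camT(c):
    p=ctrl.camera_params(c)
    if "T" in p: return p,p["T"]
    o=ctrl.get_obs();T=np.eye(4);T[:3,:3]=R.from_rotvec(o["tool_rot"]).as_matrix();T[:3,3]=o["tool_pos"]
    return p,T@p["tool_from_camera"]
def ray(c,uv,pT=None):
    p,T=pT or camT(c)
    d=np.array([(uv[0]-p["cx"])/p["fx"],(uv[1]-p["cy"])/p["fy"]]);s=d.copy()
    for _ in range(9): s=d/(1+p["k1"]*(s@s))
    v=T[:3,:3]@np.r_[s,1]
    return T[:3,3],v/np.linalg.norm(v)
def tri(rays):
    A=0;b=0
    for o,v in rays:
        P=np.eye(3)-np.outer(v,v);A=A+P;b=b+P@o
    x=np.linalg.solve(A,b)
    return x,max(np.linalg.norm((np.eye(3)-np.outer(v,v))@(x-o)) for o,v in rays)
def atz(r,z): o,v=r; return o+v*(z-o[2])/v[2]
def proj(x,pT):
    p,T=pT; c=T[:3,:3].T@(np.asarray(x)-T[:3,3]); s=c[:2]/c[2]; s=s*(1+p["k1"]*(s@s))
    return np.array([s[0]*p["fx"]+p["cx"],s[1]*p["fy"]+p["cy"]])
E
python3 - <<'E'
from h import *
for n,s,t in [("knob",(180,185),(373,178)),("grip",(198,187),(372,204)),("board",(302,299),(203,199)),("slot",(220,183),(375,242)),("slicer",(194,203),(369,207))]:
    print(n,*tri([ray("scene",s),ray("top",t)]))
for uv in [(350,240),(399,237),(342,171),(395,170)]: print(atz(ray("top",uv),.01))
for uv in [(179,155),(245,160),(236,241),(166,236)]: print("b",atz(ray("top",uv),.018))
a=ctrl.get_image("top")[155:255,330:480]
cv2.imwrite("pics/c.png",cv2.resize(a[...,::-1],None,fx=5,fy=5,interpolation=2))
for n in "grater tumbler bowl mug jar".split(): print(n,[np.r_[atz(ray("top",d["xy"]),0),d["p"]] for d in ctrl.tip_of("top",n)][:2])
E
```

```text
knob [ 0.6016 -0.242   0.1023] 0.002973621268650038
grip [ 0.5413 -0.2446  0.0586] 0.0012616207415172753
board [ 0.5695  0.2238 -0.004 ] 0.0013471058514308621
slot [ 0.4468 -0.2599  0.0096] 0.002286431257303179
slicer [ 0.5524 -0.2531 -0.0068] 0.004753847652211843
[ 0.4504 -0.1891  0.01  ]
[ 0.4597 -0.3252  0.01  ]
[ 0.651  -0.1727  0.01  ]
[ 0.6554 -0.3256  0.01  ]
b [0.6937 0.297  0.018 ]
b [0.6795 0.1059 0.018 ]
b [0.4439 0.124  0.018 ]
b [0.4563 0.3171 0.018 ]
grater [array([ 0.4765, -0.443 ,  0.    ,  0.61  ])]
tumbler [array([ 0.5621, -0.2454,  0.    ,  0.41  ])]
bowl [array([ 0.522 , -0.0089,  0.    ,  0.74  ])]
mug [array([ 0.778 , -0.1021, -0.    ,  0.85  ])]
jar [array([0.7754, 0.0787, 0.    , 0.76  ])]
```

View pics/c.png

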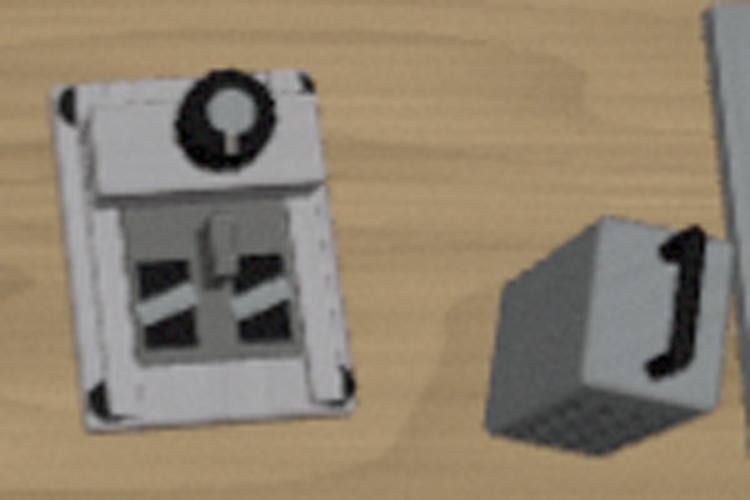

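The crop confirms it: aluminium base, black knob at the rear, grey cassette with two blades and the tab. Yaw is about +0.08. The grater is to the right and clear. Next I move over it for wrist views.

```bash
cat >> h.py <<'E'
def go(pos,yaw):
    "shift/turn in tool axes from present pose; yaw = world angle of tool x, tool down"
    o=ctrl.get_obs();M=R.from_rotvec(o["tool_rot"])
    N=R.from_matrix(np.c_[[np.cos(yaw),np.sin(yaw),0],[np.sin(yaw),-np.cos(yaw),0],[0,0,-1]])
    d=M.inv().apply(np.array(pos)-o["tool_pos"]);r=(M.inv()*N).as_rotvec()
    print("d",d,"r",r,"rows",np.linalg.norm(d)/.0417,np.linalg.norm(r)/.125,"q",o["q"]); return d,r
E
python3 -c "
from h import *
go([.49,-.24,.28],3.22)"
```

```text
d [-0.5438 -0.669  -0.0407] r [ 0.      0.     -0.4532] rows 20.697701964428997 3.625543463349372 q [ 1.077   0.0527  1.6129 -0.      1.476  -0.119 ]
```

```bash
F='-.544 -.669 -.041 0 0 -.453'; true
python3 -m jog '0.085 -.05 -.07 -.041 0 0 -.1;0.085 -.1 -.12 -.041 0 0 -.2;0.085 -.544 -.669 -.041 0 0 -.453;0.085 -.544 -.669 -.041 0 0 -.453;0.085 -.544 -.669 -.041 0 0 -.453;0.085 -.544 -.669 -.041 0 0 -.453;0.085 -.544 -.669 -.041 0 0 -.453;0.085 -.544 -.669 -.041 0 0 -.453;0.085 -.544 -.669 -.041 0 0 -.453;0.085 -.544 -.669 -.041 0 0 -.453;0.085 -.544 -.669 -.041 0 0 -.453;0.085 -.544 -.669 -.041 0 0 -.453;0.085 -.544 -.669 -.041 0 0 -.453;0.085 -.544 -.669 -.041 0 0 -.453;0.085 -.544 -.669 -.041 0 0 -.453;0.085 -.544 -.669 -.041 0 0 -.453;0.085 -.544 -.669 -.041 0 0 -.453;0.085 -.544 -.669 -.041 0 0 -.453;0.085 -.544 -.669 -.041 0 0 -.453;0.085 -.544 -.669 -.041 0 0 -.453' 30
python3 -c "
from h import *
go([.49,-.24,.28],3.22)"
```

```text
t: 2.77
tool_pos: [0.4791, -0.2076, 0.2798]
tool_rot: [-0.122, 3.139, -0.0]
contact_force: [-0.1, 0.1, 0.5]
opening: 0.0849
grip_force: 0.0
d [-0.0083 -0.0332 -0.0002] r [-0.0002  0.0006 -0.001 ] rows 0.8201844945897289 0.009446201184083954 q [-0.5515 -0.2175  1.8004  0.0002  1.5581 -2.1997]
```

```bash
python3 -m jog '0.085 -.008 -.033 0 0 0 0;0.085 -.008 -.033 0 0 0 0;0.085 -.008 -.033 0 0 0 0'
cat > look.py <<'E'
from h import *
import sys,pickle
a=ctrl.get_image("wrist");pT=camT("wrist")
cv2.imwrite(f"pics/{sys.argv[1]}.png",a[...,::-1])
D={}
for n in("knob_centre","grip_tab","slot_front","bridge","slicer","cassette"):
    D[n]=[(d["xy"],d["p"]) for d in ctrl.tip_of("wrist",n)][:2]; print(n,D[n])
pickle.dump((pT,D),open(sys.argv[1]+".pkl","wb"))
E
python3 look.py w1
```

```text
t: 3.02
tool_pos: [0.4895, -0.239, 0.2791]
tool_rot: [0.119, -3.138, -0.002]
contact_force: [-0.5, 1.5, -0.1]
opening: 0.085
grip_force: 0.0
knob_centre [([269.0, 283.8], 0.94)]
grip_tab [([268.6, 220.9], 0.55)]
slot_front [([266.5, 136.7], 0.59)]
bridge [([267.3, 272.9], 0.68)]
slicer [([268.8, 216.9], 0.65)]
cassette [([267.5, 217.4], 0.97), ([267.1, 224.9], 0.49)]
```

View pics/w1.png

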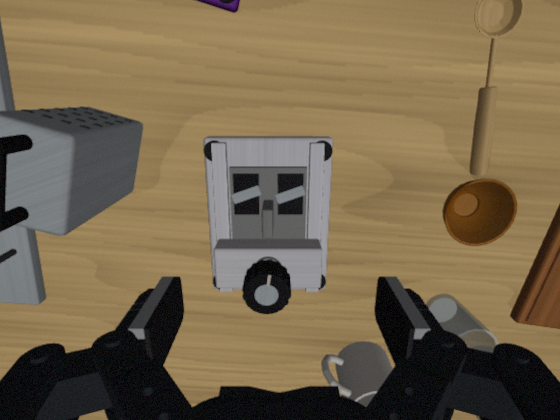

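The wrist view shows the slicer upright in the frame: front edge at row 137, tab top near (268,205), knob at (267,285). Its sides run parallel to the tool axes. I'll take a second view from elsewhere.

```bash
python3 -m jog '0.085 -.04 .03 .03 0 0 0;0.085 -.08 .06 .06 0 0 0;0.085 -.08 .06 .06 0 0 0;0.085 -.08 .06 .06 0 0 0;0.085 -.08 .06 .06 0 0 0'
python3 look.py w2
python3 - <<'E'
from h import *
import pickle
(p1,D1),(p2,D2)=[pickle.load(open(f+".pkl","rb")) for f in("w1","w2")]
for n in D1:
    if D1[n] and D2[n]: print(n,*tri([ray(0,D1[n][0][0],p1),ray(0,D2[n][0][0],p2)]))
for uv in [(205,137),(331,137)]: print(atz(ray(0,uv,p1),.02))
print("knobtop",[atz(ray(0,(267,293),p1),z) for z in(.11,.12)])
E
```

```text
t: 3.78
tool_pos: [0.5644, -0.1696, 0.218]
tool_rot: [0.128, -3.136, -0.002]
contact_force: [-0.6, -0.8, 0.3]
opening: 0.0849
grip_force: 0.0
knob_centre [([184.5, 238.7], 0.59)]
grip_tab [([192.8, 160.8], 0.9)]
slot_front [([192.4, 52.9], 0.85), ([185.5, 236.4], 0.47)]
bridge [([192.8, 224.7], 0.63), ([200.5, 163.9], 0.35)]
slicer [([327.2, 345.9], 0.28)]
cassette [([200.3, 163.5], 0.9)]
knob_centre [ 0.5914 -0.2412  0.1094] 0.0023132753549355073
grip_tab [ 0.5401 -0.2463  0.0615] 0.0016580195866643655
slot_front [ 0.4523 -0.2552  0.0268] 0.0009746612344509394
bridge [ 0.593  -0.2428  0.0803] 0.00023365421396426262
slicer [ 0.3656 -0.2286  0.5062] 0.017417736912594312
cassette [ 0.5498 -0.2481  0.0236] 0.001678084669588777
[ 0.458  -0.3245  0.02  ]
[ 0.4471 -0.1815  0.02  ]
knobtop [array([ 0.5994, -0.2416,  0.11  ]), array([ 0.5931, -0.2417,  0.12  ])]
```

View pics/w2.png

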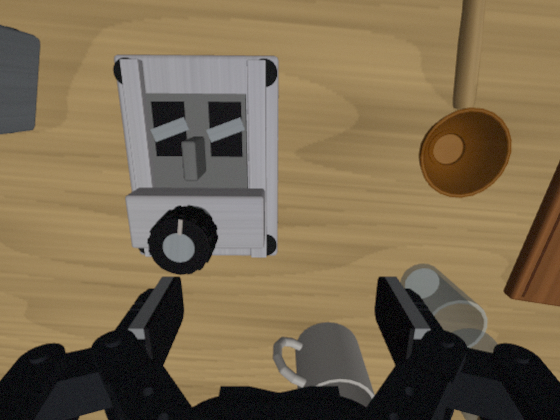

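```bash
cat > fit.py <<'E'
from h import *
import pickle
from scipy.optimize import least_squares
(p1,D1),(p2,D2)=[pickle.load(open(f+".pkl","rb")) for f in("w1","w2")]
tp=(ctrl.camera_params("top"),ctrl.camera_params("top")["T"]); sp=(ctrl.camera_params("scene"),ctrl.camera_params("scene")["T"])
Y=.075
ob=[(p1,(-.1,-Y,.02),(205,137)),(p1,(-.1,Y,.02),(331,137)),(p2,(-.1,-Y,.02),(114,56)),(p2,(-.1,Y,.02),(278,56)),
(p2,(.1,Y,.02),(277,256)),(p1,(.1,Y,.02),(325,291)),(p2,(.02,-.0625,.062),(128,194)),(p2,(.02,.0625,.062),(264,190)),
(p1,(.02,-.0625,.062),(215,243)),(p1,(.02,.0625,.062),(321,240)),
(p1,(-.012,0,.068),D1["grip_tab"][0][0]),(p2,(-.012,0,.068),D2["grip_tab"][0][0]),(tp,(-.012,0,.068),(372,204)),(sp,(-.012,0,.068),(198,187)),
(p1,(.045,0,None),(267,294)),(p2,(.045,0,None),(179,248))]
def f(v):
    c,s=np.cos(v[2]),np.sin(v[2])
    return np.concatenate([proj([v[0]+c*a[0]-s*a[1],v[1]+s*a[0]+c*a[1],(v[3] if a[2] is None else a[2])+v[4]],p)-u for p,a,u in ob])
r=least_squares(f,[.55,-.245,.08,.115,0],loss="soft_l1");v=r.x
print(v);print(f(v).reshape(-1,2).round(1).tolist())
c,s=np.cos(v[2]),np.sin(v[2])
for n,l in(("knob",.045),("tab",-.012)): print(n,v[0]+c*l,v[1]+s*l)
go([v[0]+c*.045,v[1]+s*.045,.165],v[2]+np.pi)
E
python3 fit.py
```

```text
[ 0.5532 -0.2472  0.0779  0.1255 -0.0088]
[[-3.0, -0.1], [-0.1, -0.3], [2.1, -0.4], [0.9, -0.3], [1.7, -3.2], [-1.1, -3.8], [0.8, -0.6], [1.1, 3.6], [-2.3, 3.3], [-0.5, 6.1], [-2.5, 1.3], [-0.2, -0.9], [1.7, -0.3], [-0.3, -0.6], [-2.2, 1.4], [1.4, -0.4]]
knob 0.5980537103063891 -0.24368593710030867
tab 0.5412264488289893 -0.24812016228394798
d [-0.0278 -0.0737  0.0559] r [-0.001   0.0016 -0.0008] rows 2.3175450725075035 0.016616364125708258 q [-0.4222 -0.0185  1.7159 -0.0001  1.4422 -2.07  ]
```

```bash
sed -e 's/+v\[4\]/+0*v[4]/' fit.py >fit2.py; python3 fit2.py; sed -e '/^(p1,(.02/d' -e 's/,(p2,(.02,-.0625.*$/,/;s/(p2,(.02,-.0625.*$//' -e 's/+v\[4\]/+0*v[4]/' fit.py >fit3.py; python3 fit3.py
```

```text
[ 0.5519 -0.2459  0.0702  0.1192  0.    ]
[[-2.9, -0.7], [3.0, 0.0], [-0.2, -3.7], [3.3, -2.2], [2.3, -0.2], [0.3, -0.7], [-2.2, 0.3], [2.1, 5.5], [-2.7, 5.2], [1.6, 8.8], [-1.5, 3.1], [-1.1, -0.4], [1.9, -0.7], [0.1, -2.8], [-1.2, 1.7], [1.7, -0.4]]
knob 0.5967940586543871 -0.2427367256543547
tab 0.5399345745924008 -0.24673660967826455
d [-0.0266 -0.0727  0.0559] r [-0.001   0.0016  0.0068] rows 2.2904001165283154 0.056413702147897864 q [-0.4222 -0.0185  1.7159 -0.0001  1.4422 -2.07  ]
[ 0.5526 -0.2459  0.0706  0.1178  0.    ]
[[-2.9, -0.1], [2.8, 0.6], [-0.3, -2.8], [3.1, -1.3], [2.2, 0.4], [0.2, -0.2], [-1.6, 3.7], [-1.2, 0.4], [1.9, -1.0], [-0.1, -2.7], [-1.2, 1.6], [2.2, -0.3]]
knob 0.5974990626289379 -0.2427576246975838
tab 0.5406410060465816 -0.2467777492824142
d [-0.0273 -0.0728  0.0559] r [-0.001   0.0016  0.0064] rows 2.296532860558847 0.053676157116986804 q [-0.4222 -0.0185  1.7159 -0.0001  1.4422 -2.07  ]
```

```bash
python3 -m jog '0.085 -.027 -.073 .01 0 0 0;0.085 -.027 -.073 .02 0 0 0;0.085 -.027 -.073 .03 0 0 0;0.085 -.027 -.073 .03 0 0 0'
python3 -c "
from h import *
go([.5975,-.243,.089],3.218)"
```

```text
t: 4.47
tool_pos: [0.5959, -0.2434, 0.1866]
tool_rot: [0.118, -3.135, -0.004]
contact_force: [0.0, 0.9, -1.3]
opening: 0.0848
grip_force: 0.0
d [-0.002  -0.      0.0976] r [ 0.0028 -0.004  -0.001 ] rows 2.3404868964978296 0.04004413595377781 q [-0.5033  0.1352  1.6141  0.0001  1.3973 -2.1495]
```

```bash
python3 -m jog '0.085 -.002 0 .035 0 0 0;0.085 -.002 0 .07 0 0 0;0.085 -.002 0 .09 0 0 0;0.085 -.002 0 .097 0 0 0;0.085 -.002 0 .097 0 0 0'
python3 -m jog '0.045 0 0 0 0 0 0;0.045 0 0 0 0 0 0;0.045 0 0 0 0 0 0;0.045 0 0 0 0 0 0;0.045 0 0 0 0 0 0;0.045 0 0 0 0 0 0;0.045 0 0 0 0 0 0;0.045 0 0 0 0 0 0' 30
python3 -c "
from h import *
o=ctrl.get_obs();print(o['wrist_torque'],o['contact_force'])"
```

```text
t: 4.88
tool_pos: [0.5977, -0.2408, 0.0908]
tool_rot: [0.123, -3.136, -0.003]
contact_force: [-0.0, 0.3, -0.0]
opening: 0.0849
grip_force: 0.0
t: 5.55
tool_pos: [0.6008, -0.2429, 0.0955]
tool_rot: [-0.122, 3.135, -0.004]
contact_force: [0.0, 0.1, 6.0]
opening: 0.0471
grip_force: 31.2
[0.0875 0.1068 0.0387] [0.0152 0.1312 6.0238]
```

```bash
cat > chk.py <<'E'
from h import *
import sys
o=ctrl.get_obs();t=o['wrist_torque'];yaw=np.arctan2(*R.from_rotvec(o['tool_rot']).as_matrix()[[1,0],0])
print("q6 %.3f yaw %.3f tz %.3f"%(o['q'][5],yaw,t[2]),o['contact_force'],o['tool_pos'],round(o['opening'],4))
sys.exit(int(abs(t[2])>.28))
E
python3 -m jog '0.045 0 0 -.004 0 0 0;0.045 0 0 -.004 0 0 0' && python3 chk.py && python3 -m jog '0.045 0 0 0 0 0 .1;0.045 0 0 0 0 0 .1' >/dev/null && python3 chk.py && python3 -m jog '0.045 0 0 0 0 0 .1;0.045 0 0 0 0 0 .1' >/dev/null&& python3 chk.py && python3 -m jog '0.045 0 0 -.0006 0 0 .1;0.045 0 0 -.0006 0 0 .1'>/dev/null && python3 chk.py
```

```text
t: 5.72
tool_pos: [0.6, -0.2428, 0.096]
tool_rot: [-0.122, 3.136, -0.004]
contact_force: [5.5, -3.6, -5.2]
opening: 0.0467
grip_force: 35.4
q6 -2.148 yaw -3.064 tz -0.006 [ 5.509  -3.6049 -5.1891] [ 0.6    -0.2428  0.096 ] 0.0467
q6 -2.045 yaw 3.117 tz 0.168 [ 4.5386 -4.4996 -7.0142] [ 0.6   -0.243  0.096] 0.0472
q6 -1.945 yaw 3.017 tz 0.176 [ 4.3699 -5.7267 -5.8533] [ 0.6    -0.2434  0.0962] 0.0469
q6 -1.845 yaw 2.917 tz 0.161 [ 5.2863 -6.0389 -7.828 ] [ 0.5999 -0.2436  0.0964] 0.0468
```

```bash
python3 -m jog '0.045 0 0 0.001 0 0 .12;0.045 0 0 0.001 0 0 .12' >/dev/null && python3 chk.py && python3 -m jog '0.045 0 0 -.0002 0 0 .12;0.045 0 0 -.0002 0 0 .12' >/dev/null && python3 chk.py && python3 -m jog '0.045 0 0 -.0002 0 0 .12;0.045 0 0 -.0002 0 0 .12' >/dev/null && python3 chk.py && python3 -m jog '0.045 0 0 -.0002 0 0 .12;0.045 0 0 -.0002 0 0 .12' >/dev/null && python3 chk.py && python3 -m jog '0.045 0 0 -.0002 0 0 .12;0.045 0 0 -.0002 0 0 .12' >/dev/null && python3 chk.py && python3 -m jog '0.045 0 0 -.0002 0 0 .12;0.045 0 0 -.0002 0 0 .12' >/dev/null && python3 chk.py && python3 -m jog '0.045 0 0 -.0002 0 0 .12;0.045 0 0 -.0002 0 0 .12' >/dev/null && python3 chk.py && python3 -m jog '0.045 0 0 -.0002 0 0 .12;0.045 0 0 -.0002 0 0 .12' >/dev/null && python3 chk.py && python3 -m jog '0.045 0 0 -.0002 0 0 .12;0.045 0 0 -.0002 0 0 .12' >/dev/null && python3 chk.py && python3 -m jog '0.045 0 0 -.0002 0 0 .12;0.045 0 0 -.0002 0 0 .12' >/dev/null && python3 chk.py
```

```text
q6 -1.725 yaw 2.796 tz 0.171 [ 3.1661 -7.2589 -4.6124] [ 0.6    -0.244   0.0965] 0.0471
q6 -1.605 yaw 2.676 tz 0.194 [ 3.5557 -7.936  -3.0221] [ 0.5999 -0.2444  0.0968] 0.047
q6 -1.485 yaw 2.556 tz 0.194 [ 1.1937 -8.8828 -3.6208] [ 0.5997 -0.2447  0.097 ] 0.0468
q6 -1.364 yaw 2.436 tz 0.181 [ 1.1655 -8.3884 -2.7845] [ 0.5995 -0.245   0.0972] 0.047
q6 -1.244 yaw 2.316 tz 0.188 [ 0.9369 -9.2571 -2.8647] [ 0.5993 -0.2453  0.0975] 0.0471
q6 -1.125 yaw 2.196 tz 0.211 [  0.2229 -11.1021  -2.1489] [ 0.599  -0.2455  0.0977] 0.0468
q6 -1.005 yaw 2.076 tz 0.175 [ -0.7755 -11.448   -2.2015] [ 0.5988 -0.2456  0.0979] 0.0473
q6 -0.884 yaw 1.956 tz 0.188 [ -2.9669 -11.8853  -1.3822] [ 0.5985 -0.2458  0.0982] 0.0471
q6 -0.764 yaw 1.836 tz 0.193 [ -4.1515 -10.4171  -0.2287] [ 0.5981 -0.2459  0.0983] 0.0466
q6 -0.645 yaw 1.716 tz 0.146 [ -4.7395 -10.9611  -0.23  ] [ 0.5978 -0.246   0.0986] 0.0471
```

```bash
python3 -m jog '0.045 0 0 -.0002 0 0 .12;0.045 0 0 -.0002 0 0 .12' >/dev/null && python3 chk.py && python3 -m jog '0.045 0 0 -.0002 0 0 .12;0.045 0 0 -.0002 0 0 .12' >/dev/null && python3 chk.py && python3 -m jog '0.045 0 0 -.0002 0 0 .12;0.045 0 0 -.0002 0 0 .12' >/dev/null && python3 chk.py && python3 -m jog '0.045 0 0 -.0002 0 0 .12;0.045 0 0 -.0002 0 0 .12' >/dev/null && python3 chk.py && python3 -m jog '0.045 0 0 -.0002 0 0 .12;0.045 0 0 -.0002 0 0 .12' >/dev/null && python3 chk.py && python3 -m jog '0.045 0 0 -.0002 0 0 .12;0.045 0 0 -.0002 0 0 .12' >/dev/null && python3 chk.py && python3 -m jog '0.045 0 0 -.0002 0 0 .12;0.045 0 0 -.0002 0 0 .12' >/dev/null && python3 chk.py && python3 -m jog '0.045 0 0 -.0002 0 0 .12;0.045 0 0 -.0002 0 0 .12' >/dev/null && python3 chk.py && python3 -m jog '0.045 0 0 -.0002 0 0 .12;0.045 0 0 -.0002 0 0 .12' >/dev/null && python3 chk.py && python3 -m jog '0.045 0 0 -.0002 0 0 .12;0.045 0 0 -.0002 0 0 .12' >/dev/null && python3 chk.py
```

```text
q6 -0.525 yaw 1.596 tz 0.233 [ -5.6358 -11.9785   0.7679] [ 0.5975 -0.246   0.0988] 0.0468
q6 -0.405 yaw 1.476 tz 0.140 [ -7.6763 -10.9784   1.165 ] [ 0.5972 -0.246   0.099 ] 0.0471
q6 -0.285 yaw 1.356 tz 0.219 [ -8.2945 -11.5522   1.8701] [ 0.5969 -0.246   0.0991] 0.0468
q6 -0.165 yaw 1.237 tz 0.422 [ -9.2322 -10.7815   1.5897] [ 0.5966 -0.2458  0.0991] 0.0468
```

The stop is found after about 1.95 rad (torque 0.42, height stopped rising). I back off a little, release and rise.

```bash
python3 -m jog '0.045 0 0 0 0 0 -.1;0.045 0 0 0 0 0 -.15;0.045 0 0 0 0 0 -.15'; python3 chk.py;  python3 -m jog '0.085 0 0 0 0 0 -.15;0.085 0 0 0 0 0 -.15;0.085 0 0 0 0 0 -.15;0.085 0 0 0 0 0 -.15;0.085 0 0 0 0 0 -.15' ; python3 -m jog '0.085 0 0 -.03 0 0 0;0.085 0 0 -.06 0 0 0;0.085 0 0 -.09 0 0 0;0.085 0 0 -.12 0 0 0;0.085 0 0 -.12 0 0 0'; python3 -c "
from h import *
go([.5258,-.249,.2],3.218)"
```

```text
t: 8.8
tool_pos: [0.597, -0.2459, 0.0991]
tool_rot: [2.409, 2.012, -0.014]
contact_force: [-7.0, -11.5, 1.3]
opening: 0.0469
grip_force: 36.1
q6 -0.320 yaw 1.392 tz 0.220 [ -6.9972 -11.4915   1.2827] [ 0.597  -0.2459  0.0991] 0.0469
t: 9.22
tool_pos: [0.5992, -0.2418, 0.0989]
tool_rot: [-2.256, -2.186, -0.0]
contact_force: [0.3, -0.0, -0.1]
opening: 0.0848
grip_force: 0.0
t: 9.63
tool_pos: [0.6025, -0.2435, 0.2277]
tool_rot: [2.247, 2.178, 0.006]
contact_force: [0.8, 0.6, 1.5]
opening: 0.085
grip_force: 0.0
d [-0.0078 -0.0768  0.0269] r [ 0.0039  0.0142 -1.6784] rows 1.9599855111394526 13.428005891930939 q [-0.4985  0.1092  1.5726  0.0001  1.4467 -0.4672]
```

```bash
python3 -m jog '0.06 0 -.03 0 0 0 -.12;0.06 0 -.05 0 0 0 -.24;0.06 -.004 -.077 0 0 0 -.36;0.06 -.006 -.077 0 0 0 -.48;0.06 -.008 -.077 0 0 0 -.6;0.06 -.008 -.077 0 0 0 -.72;0.06 -.008 -.077 0 0 0 -.84;0.06 -.008 -.077 .01 0 0 -.96;0.06 -.008 -.077 .02 0 0 -1.08;0.06 -.008 -.077 .027 0 0 -1.2;0.06 -.008 -.077 .027 0 0 -1.32;0.06 -.008 -.077 .027 0 0 -1.44;0.06 -.008 -.077 .027 0 0 -1.56;0.06 -.008 -.077 .027 0 0 -1.678;0.06 -.008 -.077 .027 0 0 -1.678;0.06 -.008 -.077 .027 0 0 -1.678'; python3 look.py w3;python3 -c "
from h import *
import pickle
p,D=pickle.load(open('w3.pkl','rb'))
print('tab',atz(ray(0,D['grip_tab'][0][0],p),.068))
go([.5265,-.25,.05],3.218)"
```

```text
t: 10.97
tool_pos: [0.522, -0.2474, 0.1917]
tool_rot: [0.115, -3.139, -0.0]
contact_force: [-0.2, 0.0, -0.7]
opening: 0.06
grip_force: 0.0
knob_centre [([277.6, 307.1], 0.66)]
grip_tab [([277.0, 223.9], 0.93)]
slot_front [([279.2, 109.7], 0.8)]
bridge [([276.8, 285.4], 0.72), ([525.3, 196.7], 0.7)]
slicer []
cassette [([273.8, 219.7], 0.56)]
tab [ 0.5385 -0.248   0.068 ]
d [-0.0043 -0.0028  0.1418] r [-0.      0.     -0.0009] rows 3.40302783771958 0.007063016236796774 q [-0.5716 -0.0253  1.772  -0.      1.3949 -2.2179]
```

View pics/w3.png

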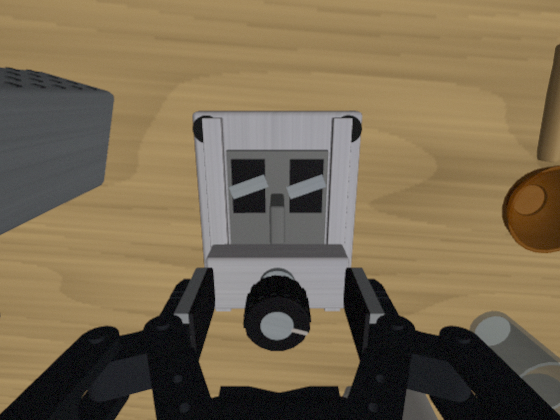

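Tab at col 277, knob at col 278, midway between the fingers (about 279), so lateral alignment is good. I descend and grip the tab's forward part, which keeps the gripper body clear of the raised knob.

```bash
python3 -m jog '0.06 -.003 0 .035 0 0 0;0.06 -.003 0 .07 0 0 0;0.06 -.003 0 .105 0 0 0;0.06 -.003 0 .13 0 0 0;0.06 -.003 0 .144 0 0 0;0.06 -.003 0 .144 0 0 0'; python3 chk.py; python3 -m jog '0.008 0 0 0 0 0 0;0.008 0 0 0 0 0 0;0.008 0 0 0 0 0 0;0.008 0 0 0 0 0 0;0.008 0 0 0 0 0 0;0.008 0 0 0 0 0 0;0.008 0 0 0 0 0 0;0.008 0 0 0 0 0 0;0.008 0 0 0 0 0 0' 30; python3 chk.py
```

```text
t: 11.82
tool_pos: [0.5225, -0.2458, 0.0438]
tool_rot: [0.119, -3.133, -0.007]
contact_force: [-0.3, 0.5, 0.6]
opening: 0.0598
grip_force: 0.0
q6 -2.215 yaw -3.066 tz -0.065 [-0.3085  0.5303  0.6408] [ 0.5225 -0.2458  0.0438] 0.0598
t: 12.57
tool_pos: [0.5265, -0.2483, 0.0503]
tool_rot: [-0.119, 3.136, -0.004]
contact_force: [-0.6, 0.2, 6.7]
opening: 0.0111
grip_force: 31.1
q6 -2.215 yaw -3.065 tz 0.034 [-0.5582  0.1681  6.6673] [ 0.5265 -0.2483  0.0503] 0.0111
```

```bash
python3 -m jog '0.008 0 0 -.0022 0 0 0;0.008 0 0 -.0022 0 0 0;0.008 0 0 -.0022 0 0 0' 50; python3 chk.py; python3 -m jog '0.008 .002 0 0 0 0 0;0.008 .004 0 0 0 0 0;0.008 .004 0 0 0 0 0'>/dev/null; python3 chk.py
```

```text
t: 12.82
tool_pos: [0.5251, -0.2474, 0.0504]
tool_rot: [-0.12, 3.139, -0.0]
contact_force: [-1.5, 0.4, 3.4]
opening: 0.011
grip_force: 49.3
q6 -2.215 yaw -3.065 tz -0.068 [-1.5072  0.4466  3.4422] [ 0.5251 -0.2474  0.0504] 0.011
q6 -2.220 yaw -3.065 tz 0.025 [1.3902 0.4813 2.0523] [ 0.5212 -0.2478  0.0504] 0.0112
```

Only 1.4 N, so it is free. Drawing it on.

```bash
python3 -m jog '0.008 .008 0 0 0 0 0;0.008 .016 0 0 0 0 0;0.008 .016 0 0 0 0 0'>/dev/null; python3 chk.py; python3 -m jog '0.008 .012 0 0 0 0 0;0.008 .024 0 0 0 0 0;0.008 .036 0 0 0 0 0;0.008 .048 0 0 0 0 0;0.008 .058 0 0 0 0 0;0.008 .058 0 0 0 0 0'; python3 chk.py; python3 look.py w4
```

```text
q6 -2.238 yaw -3.066 tz 0.020 [-2.0209  0.9063  5.2051] [ 0.5039 -0.2491  0.0504] 0.0111
t: 13.82
tool_pos: [0.4449, -0.2536, 0.0503]
tool_rot: [0.118, -3.138, 0.0]
contact_force: [-2.7, 0.6, 7.4]
opening: 0.0111
grip_force: 50.0
q6 -2.308 yaw -3.066 tz -0.054 [-2.711   0.5629  7.3519] [ 0.4449 -0.2536  0.0503] 0.0111
knob_centre []
grip_tab [([280.8, 341.3], 0.88)]
slot_front []
bridge []
slicer [([280.1, 296.0], 0.56)]
cassette [([279.1, 299.3], 0.9)]
```

View pics/w4.png

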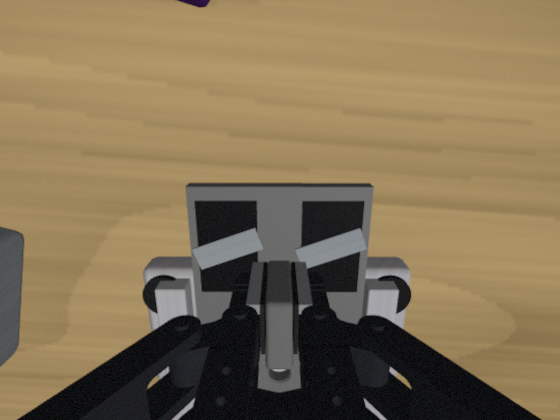

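Drawn about 80 mm (plate front edge at row 185, ahead of the base front at row 260). The tab is between the pads at (280,310). Lifting and carrying.

```bash
python3 -m jog '0.008 0 0 -.005 0 0 0;0.008 0 0 -.015 0 0 0;0.008 0 0 -.04 0 0 0;0.008 0 0 -.07 0 0 0;0.008 0 0 -.1 0 0 0;0.008 0 0 -.13 0 0 0;0.008 0 0 -.13 0 0 0' 70; python3 chk.py; python3 -c "
from h import *
go([.541,.209,.18],3.218)"
```

```text
t: 14.75
tool_pos: [0.4491, -0.255, 0.1869]
tool_rot: [-0.12, 3.132, -0.01]
contact_force: [1.2, -0.6, -0.5]
opening: 0.0106
grip_force: 68.7
q6 -2.308 yaw -3.065 tz -0.001 [ 1.1998 -0.6205 -0.4828] [ 0.4491 -0.255   0.1869] 0.0106
d [-0.1269  0.4557  0.0047] r [-0.0067  0.007  -0.0001] rows 11.345304728313462 0.0772701637275006 q [-0.6605 -0.1787  1.9225 -0.0003  1.3882 -2.3075]
```

```bash
python3 -m jog '0.008 -.005 .02 0 0 0 0;0.008 -.015 .05 0 0 0 0;0.008 -.025 .085 0 0 0 0;0.008 -.035 .12 0 0 0 0;0.008 -.045 .155 0 0 0 0;0.008 -.055 .19 0 0 0 0;0.008 -.065 .225 0 0 0 0;0.008 -.075 .26 0 0 0 0;0.008 -.085 .295 0 0 0 0;0.008 -.095 .33 0 0 0 0;0.008 -.105 .365 0 0 0 0;0.008 -.115 .4 0 0 0 0;0.008 -.122 .43 0 0 0 0;0.008 -.125 .448 0 0 0 0;0.008 -.127 .456 0 0 0 0;0.008 -.127 .456 0 0 0 0;0.008 -.127 .456 0 0 0 0'
python3 - <<'E'
from h import *
go([.541,.209,.06],3.218)
for c in("scene","wrist"): cv2.imwrite(f"pics/h_{c}.png",ctrl.get_image(c)[...,::-1])
a=np.hstack([cv2.imread("pics/h_scene.png")[120:360,150:450],cv2.resize(cv2.imread("pics/h_wrist.png"),(320,240))])
cv2.imwrite("pics/h.png",a)
E
```

```text
t: 16.17
tool_pos: [0.5383, 0.2103, 0.179]
tool_rot: [0.12, -3.137, 0.002]
contact_force: [0.4, -0.7, -1.3]
opening: 0.0106
grip_force: 68.7
d [-0.0028 -0.0013  0.119 ] r [-0.0012 -0.0023  0.0001] rows 2.854509183909019 0.020492158276609832 q [ 0.244  -0.0124  1.7813 -0.0008  1.3751 -1.4031]
```

View pics/h.png

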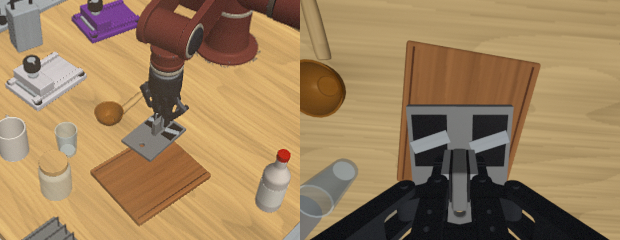

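The cassette hangs level above the board: plate at (150,138) in the left crop, board below it. The nearby things are untouched. Lowering slowly.

```bash
python3 -m jog '0.008 -.002 0 .02 0 0 0;0.008 -.002 0 .045 0 0 0;0.008 -.002 0 .07 0 0 0;0.008 -.002 0 .09 0 0 0;0.008 -.002 0 .105 0 0 0;0.008 -.002 0 .115 0 0 0;0.008 -.002 0 .12 0 0 0;0.008 -.002 0 .12 0 0 0'; python3 -m jog '0.008 0 0 .002 0 0 0;0.008 0 0 .004 0 0 0;0.008 0 0 .005 0 0 0;0.008 0 0 .006 0 0 0;0.008 0 0 .006 0 0 0'; python3 chk.py;python3 -m jog '0.008 0 0 .001 0 0 0;0.008 0 0 .002 0 0 0;0.008 0 0 .002 0 0 0' >/dev/null; python3 chk.py
```

```text
t: 16.93
tool_pos: [0.5406, 0.2103, 0.059]
tool_rot: [0.118, -3.138, 0.001]
contact_force: [-0.1, -0.1, -2.0]
opening: 0.0104
grip_force: 68.7
t: 17.35
tool_pos: [0.5413, 0.2113, 0.0543]
tool_rot: [-0.12, 3.139, 0.0]
contact_force: [-0.3, 0.2, -2.4]
opening: 0.0105
grip_force: 68.7
q6 -1.403 yaw -3.065 tz -0.036 [-0.3463  0.1663 -2.35  ] [0.5413 0.2113 0.0543] 0.0105
q6 -1.403 yaw -3.065 tz 0.065 [ 0.3693 -0.3711 -1.64  ] [0.541  0.2112 0.0518] 0.0108
```

```bash
python3 -m jog '0.008 0 0 .001 0 0 0;0.008 0 0 .002 0 0 0;0.008 0 0 .002 0 0 0' >/dev/null; python3 chk.py;python3 -m jog '0.008 0 0 .001 0 0 0;0.008 0 0 .0015 0 0 0;0.008 0 0 .0015 0 0 0' >/dev/null; python3 chk.py
```

```text
q6 -1.403 yaw -3.065 tz 0.005 [-0.7087 -0.437  -1.924 ] [0.541  0.2112 0.0497] 0.0107
q6 -1.403 yaw -3.065 tz 0.028 [-1.1608  0.0934 -1.0062] [0.5412 0.2113 0.0486] 0.0103
```

```bash
python3 -m jog '0.008 0 0 .001 0 0 0;0.008 0 0 .001 0 0 0;0.008 0 0 .001 0 0 0' 25 >/dev/null; python3 chk.py;python3 -m jog '0.008 0 0 .0005 0 0 0;0.008 0 0 .001 0 0 0;0.008 0 0 .001 0 0 0' >/dev/null; python3 chk.py
```

```text
q6 -1.403 yaw -3.065 tz -0.031 [-4.1937 -0.1872  5.3515] [0.5415 0.2113 0.0484] 0.0107
q6 -1.403 yaw -3.065 tz -0.071 [-6.8069 -1.3034 11.8582] [0.5414 0.2113 0.0484] 0.0106
```

Contact at the expected height. Releasing and rising.

```bash
python3 -m jog '0.03 0 0 -.001 0 0 0;0.04 0 0 -.001 0 0 0;0.05 0 0 -.001 0 0 0;0.05 0 0 -.001 0 0 0;0.05 0 0 -.001 0 0 0' ; python3 -m jog '0.05 0 0 -.02 0 0 0;0.05 0 0 -.05 0 0 0;0.05 0 0 -.08 0 0 0;0.05 0 0 -.11 0 0 0;0.05 0 0 -.14 0 0 0;0.05 0 0 -.14 0 0 0;0.05 0 0 -.14 0 0 0'
python3 - <<'E'
from h import *
for c in("scene","top"): cv2.imwrite(f"pics/e_{c}.png",ctrl.get_image(c)[...,::-1])
print([(np.round(d["xy"]),d["p"],atz(ray("scene",d["xy"]),.018)) for d in ctrl.tip_of("scene","cassette")])
print([(d["xy"],d["p"],atz(ray("scene",d["xy"]),.066)) for d in ctrl.tip_of("scene","grip_tab")])
a=np.hstack([cv2.imread("pics/e_scene.png")[120:360,150:450],cv2.imread("pics/e_top.png")[90:330,130:480]])
cv2.imwrite("pics/e.png",a)
E
```

```text
t: 19.02
tool_pos: [0.541, 0.2111, 0.0471]
tool_rot: [0.12, -3.139, 0.0]
contact_force: [-0.8, 0.7, -0.1]
opening: 0.0505
grip_force: 0.0
t: 19.6
tool_pos: [0.5426, 0.2116, 0.1902]
tool_rot: [-0.119, 3.134, 0.002]
contact_force: [-0.2, -0.5, -0.3]
opening: 0.0499
grip_force: 0.0
[(array([300., 291.]), 0.6, array([0.5694, 0.2116, 0.018 ])), (array([180., 186.]), 0.34, array([ 0.5533, -0.3252,  0.018 ]))]
[([305.0, 276.6], 0.56, array([0.5554, 0.2135, 0.066 ]))]
```

View pics/e.png

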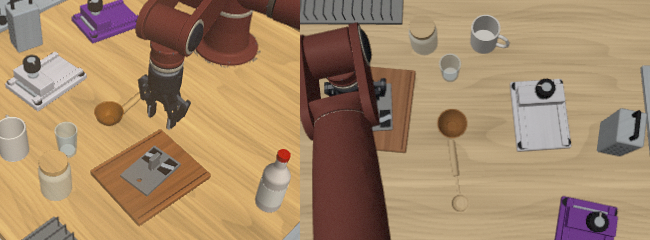

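The cassette lies flat and tab up in the middle of the board (measured origin 0.569, 0.212), the gripper is clear, and the bystanders are in place.

```bash
python3 -c "
from station import ctrl
print(ctrl.finish_job())"
```

```text
the job is handed in; nothing more can be done
None
```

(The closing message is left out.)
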